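# Level the juice-filling shelf

## Task

Drop the rejected red tap that stands on the metal filling shelf into the green crate, then set the yellow spirit level flat in the blue rectangle on the shelf, lengthwise, and let go of it. Turn the black knob of the shelf's screw foot until the bubble rests between the two lines, then press down on top of the spirit level with about 10 N and finish while still pressing it, so that the foot's lock nut can be tightened. Leave the jar, the mug and the box of new taps alone.

Things in the scene. Friction and masses are not known exactly. Their poses are not given: they have to be found in the camera images.
- tap: rejected red plastic pouch tap standing upright on the shelf: flange disc 36 mm across and 4 mm thick at the bottom, above it a round barrel 24 mm across up to 38 mm, with a thin black wing (look only) on top to 43 mm; 25 g. Origin: centre of its underside, z up
- crate: open green crate standing fixed on the bench, outside 260 mm (its x) by 200 mm (its y) by 110 mm high, walls and floor 6 mm. Origin: centre of its underside
- level: yellow spirit level, a bar 26 mm wide (its x), 160 mm long (its y), 40 mm high (its z), 0.25 kg; starts lying loose on the bench, vial up. Origin: centre of its underside. The green vial is in the middle of the top face, 62 mm long, with two black lines at +-9 mm; a black rubber press pad 30 mm long lies on the top near each end, centred at y = +-58 mm; pressing anywhere on the top will do
- bubble (a joint): place of the bubble (12 mm long) along the vial, in m, positive towards the level's +y end, 0 in the middle. It floats to the high end by 4 mm for each 0.01 rad of tilt (up to +-26 mm) and takes about 1 s to settle
- stand: filling stand, fixed on the bench: two fixed feet at its -y end, a screw foot at its +y end, 300 mm between them. Origin: on the bench midway between the feet; its x and y run along the shelf's short and long edges, its yaw is the shelf's yaw. Quick thread: 0.02 rad of shelf tilt per rad of knob turn; 1.6 to 2.8 rad are needed from the start
- shelf: aluminium shelf of the stand, 150 mm (x) by 360 mm (y) by 8 mm, top about 75 mm above the bench. Origin: on its top surface above the fixed feet, about which it hinges (its x axis); it reaches from y = -20 to y = +340 mm, the screw foot is at y = 300 mm. At the start the screw-foot end is too low by 0.03 to 0.06 rad
- shelf_mark (a point): on the shelf's top surface, centre of the blue outlined rectangle, 60 mm (shelf x) by 200 mm (shelf y), where the spirit level goes with its length along the shelf's y; 170 mm from the knob's axis
- foot_knob (a point): centre of the screw foot's black round knob, the point to grip: 46 mm across, 32 mm high (16 mm above and below this point), vertical axis, 124 mm above the bench, about 45 mm above the shelf; it keeps this height while the shelf climbs. It can be gripped at any yaw. Clockwise seen from above raises that end of the shelf, moving the bubble 8 mm per rad; friction (0.15 N m) holds it where it is left
- jar: amber glass jar, 70 mm across, 120 mm high, leave alone; origin: centre of its underside
- mug: blue mug, 76 mm across, 85 mm high, leave alone; origin: centre of its underside
- spares: cardboard box of new red taps, 100 by 160 by 50 mm, leave alone; origin: centre of its underside
There are look-alikes about, which are no part of the job. There is more than one size of the tap; the job needs the smaller.

How it is judged:
By the outcome, as a careful person would: the job done as asked, in the order asked, and still so for the second after the job is handed in, while the arm keeps its last pose, push and grip.
It also fails if it takes over 72 s, if anything falls off the work surface, if the arm or the gripper's body presses on something with over 40 N, if the wrist force passes 120 N, or if a joint passes its speed limit or range.

## Robot

A 7-joint arm with a two-finger parallel gripper is mounted at the origin on the work surface. World frame = base frame: x ahead of the robot, y to its left, z up, the work surface at z = 0. Lengths are in m, angles in degrees, forces in N, time in s.
With the tool pointing down it reaches from about 0.35 to 0.9 m from the base axis. Payload 7.2 kg.
Tool frame: the origin (TCP) lies at the very end of the fingers, on their centre line; the grasp point (between the pads) lies 19 mm behind it; z points along the fingers, y is the line along which they close (so a half turn about z gives the same grasp; the last joint's range is limited). The gripper opens to 85 mm and grips with 20 to 120 N. Pads are 22 mm wide; open, the fingers measure 114 mm over their backs; the gripper's body (76 mm by 85 mm) begins 54 mm behind the grasp point. The pads swing forward as they close: fully open they stand 13 mm farther back than shut.
Start: joints at [-73.006, 23.554, -0.728, 91.456, 0.321, 64.991, -4.71], TCP at [0.223, 0.584, 0.231] pointing down, gripper open.
Joint ranges: [-169.25, 169.25], [-16.82, 113.86], [-84.01, 82.57], [7.8, 145.47], [-59.2, 239.2], [7.22, 106.19], [-163.78, 163.78]. Speed limits (degrees/s): [136.94, 136.94, 172.46, 172.46, 180, 180, 180].

## Interface

Orientations are given as [roll, pitch, yaw] about the fixed x, y, z axes, in that order (R = Rz(yaw) Ry(pitch) Rx(roll)).
In Python, from station import env, capture, nets gives the robot as it stands.
- The arm moves only by the tool drive_tool, never from a script. Its argument "motion" is a list of rows, each a list of 7 numbers: the shift along the tool's x, y, z in cm, then the turn, a rotation vector about the tool's x, y, z in rad, then the closure in counts, from 0 (fully open) to 255 (shut). A call has 1 to 12 rows; each row shifts and turns the commanded pose from where the row before left it, along the tool's axes as they then stand; what a row does not reach is not made up. A row lasts 1/12 s, in which the tool goes at most 41.7 mm and 7.16 degrees, less where a joint would pass 70% of its speed; a pose out of reach is approached as far as the arm can. A call is refused whole if a number of a shift passes 4.17 or a number of a turn 0.125, either way. A call with a gripper value outside its range is refused whole. The fingers move at their own pace and stop on an object; "squeeze" is the grip in N (left out, the last holds). Time passes only in rows, so rows that do not move let the fingers close. It gives the time, the measured TCP pose, the force, the opening and the grip force at its end, in the units of the state.
- env.sense(): the state, without advancing time (a new reading comes with each control period).
- capture(name): name is "side" or "top"; returns a dict with "color" (480x640x3 uint8, red, green, blue), "depth" (480x640 float32, m along the optical axis (not along the pixel's ray), 0 where there is no reading), "intrinsics" (3x3 intrinsics, pixels), "k1" (the pictures are not rectified: a ray, as slopes to the right and down, at radius r is drawn at 1 + k1 r^2 times it, then the intrinsics apply), "origin" and "orientation" of the camera in the world. Camera axes: x right, y down, z forward; pixel columns grow to the right and rows downward; lengths in m; the calibration is good to about 2 mm. A picture is of the moment at which its call begins.
- env.hand_in(): hands the job in; it is judged then, once.
Trained networks look in a picture, given as the dict that the camera call returned (one of the last four; its "shot" number tells which), for a name from the list of things; names that differ only in an ending like _2 or _b are one class to them, and where a whole thing is asked for, a point or a joint stands for the part that bears it (a point fixed in the world has none). Each returns a list of dicts, best first, with "confidence" (0 to 1); they miss things now and then, are a little off and sometimes report something else, mostly with a low value. They report only what shows in the picture. A call takes as long as a camera call. They do not tell look-alikes from the thing itself.
- nets.find_in(name, picture): "bbox" ([centre column, centre row, width, height] in pixels, round what is visible of it).
The state is a dict: "t": time; "q": joint angles; "joint_vel": joint speeds; "joint_torque": joint torques, N m; "ee_pos": TCP position; "ee_rot": TCP orientation; "force": force on the tool from outside, world axes, zero at the start; "torque": the same for the moment, N m; "opening": opening from 0.0 (shut) to 1.0 (fully open); "finger_force": force on a finger pad.
Only numpy, scipy, OpenCV 4.12 (cv2) and the standard library are available. Lean on these libraries where they do the work, as an engineer would, in place of code of your own. Each camera call takes 0.05 s, during which the arm holds its last target. There are 200 camera calls.

## Working session

There is one attempt and no reset: what is moved stays moved. The work goes in short steps, Python scripts to look and compute and a tool call to move; the robot and the scene stay as the last step left them, time stands still between calls to the robot, and variables do not carry over. Pictures are saved under pics/ and viewed, at most 10 in all, crops included, and the job is handed in when it is done.

Besides the shell and the picture viewer there is one more tool, called after "Call:" in YAML: its name, and indented under it one key for each argument. drive_tool: Moves the arm, as the interface text tells. Its arguments: {"type":"object","properties":{"motion":{"type":"array"},"squeeze":{"type":"number"}},"required":["motion"]}

```bash
mkdir -p pics; ls; cat > h.py <<'E'
import numpy as np, cv2
from scipy.spatial.transform import Rotation as R
from station import env, capture, nets
def Rc(p):
    o=np.array(p["orientation"],float)
    return o if o.shape==(3,3) else R.from_euler('xyz',o,degrees=True).as_matrix()
def ray(p,u,v):
    K=np.array(p["intrinsics"]);d=np.array([(u-K[0,2])/K[0,0],(v-K[1,2])/K[1,1]])
    s=d.copy()
    for _ in range(20): s=d/(1+p["k1"]*(s@s))
    return Rc(p)@np.array([s[0],s[1],1.])
def at_z(p,u,v,z):
    r=ray(p,u,v);o=np.array(p["origin"]);return o+r*(z-o[2])/r[2]
def at_d(p,u,v,w=1):
    u0,v0=int(round(u)),int(round(v));d=p["depth"][v0-w:v0+w+1,u0-w:u0+w+1];d=d[d>0]
    return np.array(p["origin"])+ray(p,u,v)*np.median(d) if d.size else None
def cloud(p):
    K=np.array(p["intrinsics"]);vv,uu=np.mgrid[0:480,0:640]
    d=np.stack([(uu-K[0,2])/K[0,0],(vv-K[1,2])/K[1,1]],-1);s=d.copy()
    for _ in range(20): s=d/(1+p["k1"]*(s**2).sum(-1,keepdims=True))
    r=np.concatenate([s,np.ones((480,640,1))],-1)*p["depth"][...,None]
    return r@Rc(p).T+np.array(p["origin"])
def save(p,n): cv2.imwrite("pics/"+n,p["color"][...,::-1])
E
python3 - <<'E'
from h import *
np.set_printoptions(precision=3,suppress=True)
print(env.sense())
for c in("top","side"):
    p=capture(c);save(p,c+"0.png");print(c,p["origin"],p["orientation"],p["intrinsics"],p["k1"])
    for n in("tap","crate","level","shelf","foot_knob","shelf_mark","jar","mug","spares"):
        for f in nets.find_in(n,p)[:5]:
            b=f["bbox"];print(n,round(f["confidence"],2),np.round(b,1),at_d(p,min(max(b[0],1),638),min(max(b[1],1),478)))
E
```

```text
pics
{'t': 0.0, 'q': array([-73.008,  23.601,  -0.73 ,  91.504,   0.32 ,  64.99 ,  -4.709]), 'joint_vel': array([-0.001, -0.068,  0.015,  0.009, -0.011, -0.012,  0.001]), 'joint_torque': array([ -0.001, -60.063,   0.682, -29.941,   0.014,   0.01 ,  -0.   ]), 'ee_pos': array([0.223, 0.583, 0.23 ]), 'ee_rot': array([-179.907,    0.005,  159.104]), 'force': array([ 1.217,  0.147, -0.022]), 'torque': array([0.019, 0.043, 0.012]), 'finger_force': 0.0, 'opening': 0.9966593684471312}
top [ 0.361 -0.016  1.169] [-170.268    0.092  -91.13 ] [[500.507   0.    310.709]
 [  0.    500.507 235.301]
 [  0.      0.      1.   ]] -0.010078213750342284
tap 0.84 [202.9 298.6  18.1  23.3] [0.415 0.224 0.051]
tap 0.63 [213.7 230.4  19.6  20.4] [0.558 0.191 0.108]
crate 0.71 [488.8 269.7 124.3 131.6] [ 0.471 -0.432  0.005]
level 0.6 [362.9 270.   35.3  67.6] [ 0.472 -0.134  0.042]
shelf 0.6 [206.4 224.6 161.8  71.1] [0.579 0.216 0.067]
shelf 0.44 [205.3 225.6 168.1  77.2] [0.577 0.218 0.068]
foot_knob 0.63 [133.3 223.4  23.8  27.4] [0.571 0.355 0.138]
shelf_mark 0.57 [207.5 228.  161.8  76.8] [0.564 0.205 
[... 213 characters left out ...]
   0.238 -171.663] [[476.347   0.    320.413]
 [  0.    476.347 235.613]
 [  0.      0.      1.   ]] -0.07866851354024519
tap 0.65 [369.5 373.2  30.   42.3] [0.418 0.247 0.043]
tap 0.6 [280.1 318.8  18.9  29.6] [0.56  0.207 0.099]
crate 0.76 [370.3 173.7 107.2  75.7] [ 0.452 -0.302  0.101]
level 0.77 [357.6 240.2  68.2  26.5] [ 0.465 -0.123  0.03 ]
shelf 0.85 [257.  357.5 141.8 187.3] [0.585 0.261 0.067]
shelf 0.55 [259.5 358.4 141.2 195.5] [0.582 0.26  0.065]
foot_knob 0.81 [242.1 387.2  38.5  43.4] [0.569 0.371 0.139]
shelf_mark 0.64 [259.2 357.6 135.7 189.6] [0.582 0.26  0.066]
jar 0.98 [237.6 219.7  33.3  66.2] [ 0.717 -0.089  0.081]
mug 0.91 [433.6 327.2  61.8  72. ] [0.324 0.171 0.077]
```

View pics/top0.png

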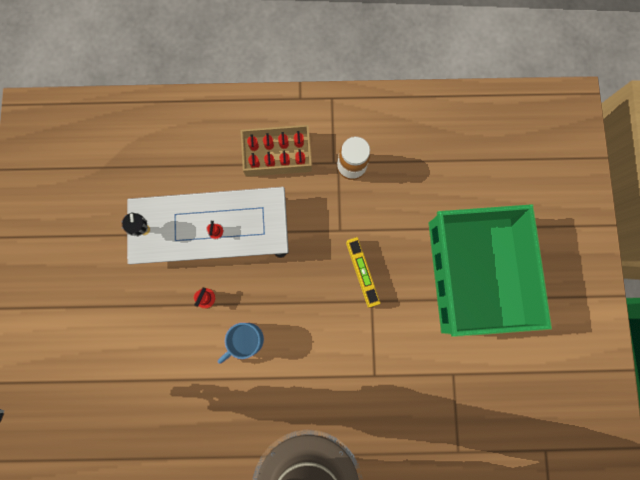

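View pics/side0.png

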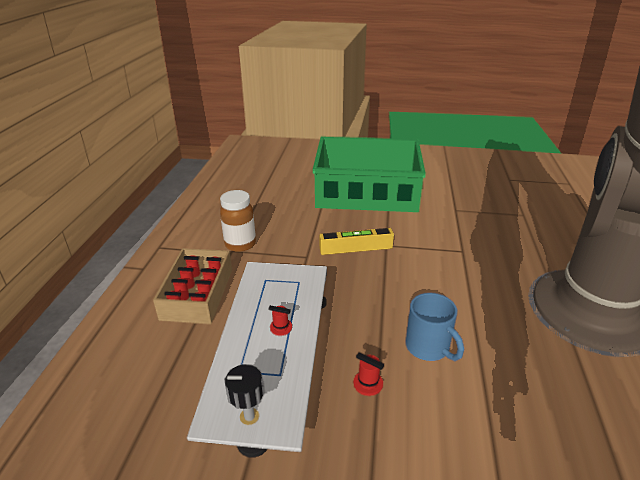

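Top view: the red tap on the shelf is at (214,230) and another red tap is on the bench at (204,298). More red taps sit in the box at (277,150). The yellow level is at (363,272), the knob at (134,224), the crate at (489,270). The one on the shelf, which also looks smaller, fits the description. I'll confirm it in one crop and measure.

```bash
cat > m.py <<'E'
from h import *
np.set_printoptions(precision=4,suppress=True)
def mask(p,lo,hi): return cv2.inRange(cv2.cvtColor(p["color"],cv2.COLOR_RGB2HSV),lo,hi)>0
def rect(P):
    (c,s,a)=cv2.minAreaRect(P[:,:2].astype(np.float32)*1000); 
    if s[0]<s[1]: a+=90; s=s[::-1]
    return np.round(c,1),np.round(s,1),round((a+90)%180-90,2)
E
python3 - <<'E'
from m import *
for c in("top","side"):
    p=capture(c);C=cloud(p);x,y,z=C[...,0],C[...,1],C[...,2];ok=p["depth"]>0
    # shelf
    m=mask(p,(0,0,110),(180,45,255))&ok&(z>.045)&(z<.095)&(x>.45)&(x<.72)&(y>0)&(y<.45)
    P=C[m];A=np.c_[P[:,:2],np.ones(len(P))]
    for _ in range(3):
        f=np.linalg.lstsq(A,P[:,2],rcond=None)[0];k=abs(A@f-P[:,2])<.004;A,P=A[k],P[k]
    print(c,"shelf plane",f,len(P),"rect",rect(P))
    yl=mask(p,(20,120,90),(34,255,255))&ok&(y<0)&(y>-.3)&(z>.03)&(z<.06);print("level top",rect(C[yl]),np.median(z[yl]))
    bl=mask(p,(105,80,40),(125,255,220))&ok&(z>.05)&(z<.09)&(x>.5)&(x<.68)&(y>.08);print("blue",rect(C[bl]),bl.sum())
    rd=(mask(p,(0,130,60),(8,255,255))|mask(p,(172,130,60),(180,255,255)))&ok
    for n,r in(("shelftap",(.5,.62,.15,.26)),("benchtap",(.35,.47,.15,.3))):
        k=rd&(x>r[0])&(x<r[1])&(y>r[2])&(y<r[3]);Q=C[k];print(n,rect(Q),Q[:,2].min(),Q[:,2].max(), "hi part",rect(Q[Q[:,2]>Q[:,2].max()-.02]))
    kn=ok&(z>.105)&(z<.16)&(abs(x-.57)<.06)&(abs(y-.36)<.06);print("knob",rect(C[kn]),z[kn].max(),"top",rect(C[kn&(z>.133)]))
    g=mask(p,(50,120,40),(80,255,255))&ok&(z>.09)&(z<.13)&(x>.25)&(x<.7);print("crate rim",rect(C[g]),g.sum())
    ja=ok&(z>.1)&(z<.135)&(abs(x-.71)<.06)&(abs(y+.11)<.06);print("jar",rect(C[ja]))
    if c=="top": a=p["color"]
    else: b=p["color"]
f=lambda i:cv2.resize(i,(390,390),interpolation=cv2.INTER_CUBIC)
cv2.imwrite("pics/crop.png",np.hstack([f(a[200:330,150:280]),f(b[285:415,250:400][:, :])])[...,::-1])
E
```

```text
top shelf plane [ 0.0018 -0.0457  0.0763] 8985 rect (array([578.2, 217.8]), array([360.6, 150.6]), -87.39)
level top (array([ 469.3, -134.5]), array([158.9,  27. ]), 16.7) 0.039486551446248463
blue (array([580. , 187.9]), array([200.9,  60.5]), -87.61) 24
shelftap (array([563.2, 192.6]), array([32.7, 27.6]), 1.25) 0.06831447407153446 0.11652059163722295 hi part (array([561.7, 196.6]), array([23.5, 21.5]), -41.3)
benchtap (array([419.4, 227.3]), array([46.6, 39.5]), 16.46) -0.00568401820949882 0.05900687973644492 hi part (array([419.5, 229.5]), array([33.5, 31.5]), -68.26)
knob (array([571.3, 358. ]), array([49.8, 46.3]), 81.62) 0.14524217273790208 top (array([571.6, 358.4]), array([48.8, 46. ]), 81.62)
crate rim (array([ 463.2, -404.8]), array([267.5, 211.4]), 3.16) 2675
jar (array([ 728.7, -119.3]), array([60.5, 59.8]), -65.69)
side shelf plane [ 0.001  -0.046   0.0765] 15279 rect (array([578.6, 217.4]), array([362.3, 150.6]), -87.4)
level top (array([ 468.8, -132.6]), array([159.7,  28.3]), 17.05) 0.037407660887706806
blue (array([579.7, 187.3]), array([203.8,  63.5]), -87.29) 326
shelftap (array([562., 199.]), array([34.4, 28.9]), 21.25) 0.06860943930538232 0.10821572403492119 hi part (array([562. , 198.8]), array([24.2, 20.8]), 64.28)
benchtap (array([420.3, 213.3]), array([85.3, 45.8]), -87.38) -0.002458512473233254 0.0584610037969856 hi part (array([416.9, 232.7]), array([31.6, 30. ]), 51.06)
knob (array([572.2, 357.6]), array([50.5, 46.3]), -64.66) 0.1418861844334003 top (array([572.1, 357.5]), array([47.7, 47.4]), 4.87)
crate rim (array([ 462.8, -402.9]), array([266.1, 216.1]), 2.81) 1972
jar (array([ 728.8, -118. ]), array([61.8, 60.9]), -88.82)
```

View pics/crop.png

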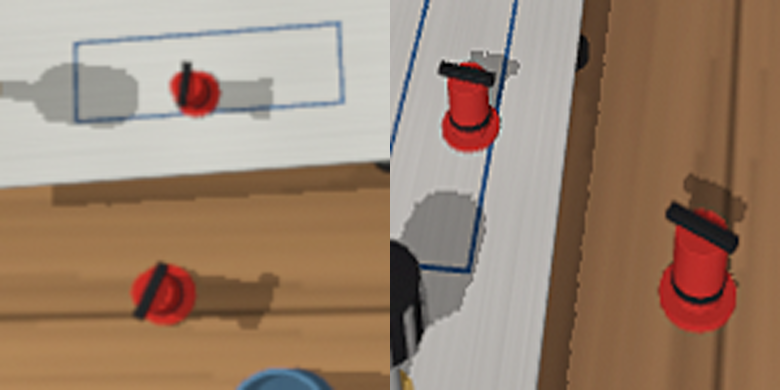

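The crop shows the shelf tap (left half: 195,92; right half: 470,105) is clearly smaller than the bench tap (163,293; 700,260): barrel about 24 mm against 31 mm. So the shelf tap is the target, with its axis near (0.562, 0.198).

```bash
cat > plan.py <<'E'
from h import *
import sys
def plan(*wps,step=.035,rot=.11):
    """wps: (x,y,z,yaw_deg[,closure]) -> rows in tool axes from the measured pose"""
    s=env.sense();p=np.array(s["ee_pos"]);r=R.from_euler('xyz',s["ee_rot"],degrees=True);k=0
    print("now",np.round(p,4),np.round(s["ee_rot"],2),"q7",round(s["q"][6],1),"t",s["t"])
    for w in wps:
        q=np.array(w[:3]);roll=w[5] if len(w)>5 else 0
        g=R.from_euler('xyz',[180,0,w[3]],degrees=True)*R.from_rotvec([roll,0,0])
        v=(r.inv()*g).as_rotvec();n=int(max(np.ceil(np.linalg.norm(q-p)/step),np.ceil(np.linalg.norm(v)/rot),1))
        print("->",w)
        for i in range(n):
            d=r.inv().apply((q-p)/(n-i))*100;t=(r.inv()*g).as_rotvec()/(n-i)
            d=np.round(d,2);t=np.round(t,3);k+=1
            print([*map(float,d),*map(float,t),w[4] if len(w)>4 else 0],end=",\n" if k%12 else ",\n--\n")
            p=p+r.apply(d/100);r=r*R.from_rotvec(t)
    print()
E
python3 - <<'E'
from plan import *
plan((.562,.198,.16,92.6),(.562,.198,.078,92.6))
E
```

```text
now [0.223  0.5839 0.2313] [180.    0.  159.1] q7 -4.7 t 1.1
-> (0.562, 0.198, 0.16, 92.6)
[-3.03, -1.6, 0.48, 0.0, 0.0, 0.077, 0],
[-3.14, -1.36, 0.47, 0.0, 0.0, 0.077, 0],
[-3.24, -1.11, 0.48, 0.0, -0.0, 0.077, 0],
[-3.31, -0.86, 0.47, 0.0, -0.0, 0.077, 0],
[-3.37, -0.6, 0.48, 0.0, -0.0, 0.078, 0],
[-3.41, -0.34, 0.47, 0.0, -0.0, 0.077, 0],
[-3.42, -0.08, 0.48, 0.0, -0.0, 0.078, 0],
[-3.42, 0.19, 0.47, 0.0, -0.0, 0.077, 0],
[-3.39, 0.45, 0.48, 0.0, -0.0, 0.078, 0],
[-3.35, 0.72, 0.47, 0.0, -0.0, 0.077, 0],
[-3.28, 0.97, 0.48, 0.0, -0.0, 0.078, 0],
[-3.2, 1.23, 0.47, 0.0, -0.0, 0.077, 0],
--
[-3.1, 1.47, 0.48, 0.0, -0.0, 0.078, 0],
[-2.97, 1.7, 0.47, 0.0, -0.0, 0.077, 0],
[-2.83, 1.93, 0.48, 0.0, -0.0, 0.078, 0],
-> (0.562, 0.198, 0.078, 92.6)
[0.0, 0.0, 2.73, 0.0, -0.0, -0.0, 0],
[0.0, 0.0, 2.73, 0.0, -0.0, -0.0, 0],
[0.0, 0.0, 2.74, 0.0, -0.0, -0.0, 0],
```

Call:
drive_tool:
  motion:
    - [-3.03,-1.6,0.48,0,0,0.077,0]
    - [-3.14,-1.36,0.47,0,0,0.077,0]
    - [-3.24,-1.11,0.48,0,0,0.077,0]
    - [-3.31,-0.86,0.47,0,0,0.077,0]
    - [-3.37,-0.6,0.48,0,0,0.078,0]
    - [-3.41,-0.34,0.47,0,0,0.077,0]
    - [-3.42,-0.08,0.48,0,0,0.078,0]
    - [-3.42,0.19,0.47,0,0,0.077,0]
    - [-3.39,0.45,0.48,0,0,0.078,0]
    - [-3.35,0.72,0.47,0,0,0.077,0]
    - [-3.28,0.97,0.48,0,0,0.078,0]
    - [-3.2,1.23,0.47,0,0,0.077,0]

```text
t: 2.1
ee_pos: [0.4951, 0.274, 0.1743]
ee_rot: [180.0, -0.0, 105.7]
force: [0.1, 0.6, -0.7]
opening: 0.999
finger_force: 0.0
```

Call:
drive_tool:
  motion:
    - [-3.1,1.47,0.48,0,0,0.078,0]
    - [-2.97,1.7,0.47,0,0,0.077,0]
    - [-2.83,1.93,0.48,0,0,0.078,0]
    - [0,0,0,0,0,0,0]
    - [0,0,0,0,0,0,0]

```text
t: 2.52
ee_pos: [0.5631, 0.1955, 0.1597]
ee_rot: [180.0, 0.1, 92.3]
force: [0.4, 0.7, 0.0]
opening: 0.996
finger_force: 0.0
```

```bash
python3 - <<'E'
from plan import *
plan((.562,.198,.078,92.6))
for c in("top","side"):
    p=capture(c)
    print(c,[(round(f["confidence"],2),np.round(f["bbox"])) for f in nets.find_in("tap",p)[:3]]); 
    if c=="side": save(p,"s1.png")
E
```

```text
now [0.5631 0.1955 0.1597] [1.800e+02 7.000e-02 9.234e+01] q7 -11.6 t 2.5167
-> (0.562, 0.198, 0.078, 92.6)
[0.09, -0.03, 2.72, 0.0, 0.0, -0.002, 0],
[0.09, -0.03, 2.72, 0.0, 0.001, -0.001, 0],
[0.08, -0.04, 2.73, 0.0, 0.0, -0.002, 0],

top [(0.88, array([204., 300.,  19.,  16.])), (0.76, array([214., 231.,  16.,  15.]))]
side [(0.86, array([278., 319.,  24.,  27.])), (0.67, array([369., 374.,  34.,  42.]))]
```

View pics/s1.png

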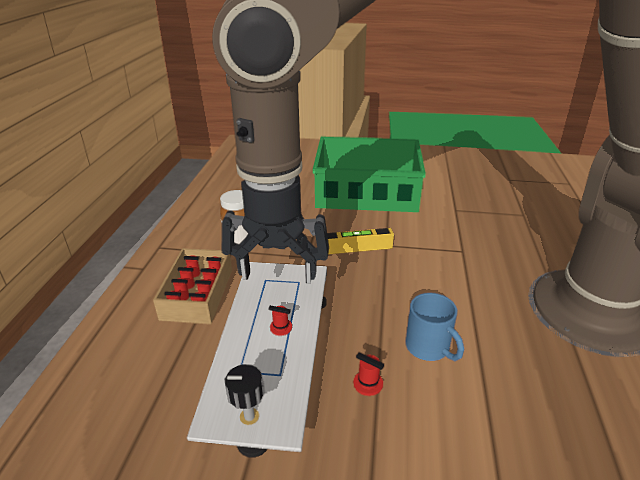

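The side picture shows the open fingers at (245,265) and (312,265), straddling the tap at (280,320). Going down and gripping.

Call:
drive_tool:
  motion:
    - [0.1,-0.03,2.7,0,0,0,0]
    - [0.1,-0.03,2.7,0,0,0,0]
    - [0.05,-0.03,2.7,0,0,0,0]
    - [0,0,0,0,0,0,255]
    - [0,0,0,0,0,0,255]
    - [0,0,0,0,0,0,255]
    - [0,0,0,0,0,0,255]
    - [0,0,0,0,0,0,255]
    - [0,0,0,0,0,0,255]
    - [0,0,0,0,0,0,255]
    - [0,0,0,0,0,0,255]
  squeeze: 30

```text
t: 3.63
ee_pos: [0.5619, 0.2009, 0.0808]
ee_rot: [179.9, -0.1, 92.6]
force: [-0.3, 0.8, 4.9]
opening: 0.271
finger_force: 29.2
```

```bash
python3 - <<'E'
from plan import *
print(env.sense()["opening"],env.sense()["finger_force"])
plan((.562,.197,.2,92.6,255),(.463,-.40,.2,17,255),(.463,-.40,.08,17,255),step=.038)
E
```

```text
0.270687174401202 29.17226493358612
now [0.5619 0.2009 0.0808] [ 1.7986e+02 -8.0000e-02  9.2580e+01] q7 -9.6 t 3.6333
-> (0.562, 0.197, 0.2, 92.6, 255)
[-0.09, 0.0, -2.98, 0.001, -0.0, -0.0, 255],
[-0.1, 0.0, -2.98, 0.0, -0.0, -0.0, 255],
[-0.09, 0.0, -2.98, 0.001, -0.001, -0.0, 255],
[-0.1, 0.01, -2.98, 0.0, -0.0, -0.0, 255],
-> (0.463, -0.4, 0.2, 17, 255)
[-3.7, -0.79, -0.0, 0.0, -0.0, 0.082, 255],
[-3.75, -0.48, -0.0, 0.0, -0.0, 0.082, 255],
[-3.78, -0.17, -0.0, 0.0, -0.0, 0.083, 255],
[-3.78, 0.14, -0.0, -0.0, -0.0, 0.082, 255],
[-3.76, 0.45, -0.0, -0.0, -0.0, 0.083, 255],
[-3.7, 0.76, -0.0, -0.0, -0.0, 0.082, 255],
[-3.63, 1.06, -0.0, -0.0, -0.0, 0.083, 255],
[-3.53, 1.36, -0.0, -0.0, -0.0, 0.082, 255],
--
[-3.41, 1.64, -0.0, -0.0, -0.0, 0.083, 255],
[-3.26, 1.92, -0.0, -0.0, -0.0, 0.082, 255],
[-3.09, 2.18, -0.0, -0.0, -0.0, 0.083, 255],
[-2.9, 2.43, -0.01, -0.0, -0.0, 0.082, 255],
[-2.69, 2.66, -0.0, -0.0, -0.0, 0.083, 255],
[-2.46, 2.87, -0.01, -0.0, -0.0, 0.082, 255],
[-2.21, 3.07, -0.0, -0.0, -0.0, 0.083, 255],
[-1.95, 3.24, -0.01, -0.0, -0.001, 0.082, 255],
-> (0.463, -0.4, 0.08, 17, 255)
[0.0, 0.0, 3.0, -0.0, 0.0, 0.0, 255],
[0.0, 0.0, 3.0, -0.0, 0.0, 0.0, 255],
[0.0, 0.0, 3.0, -0.0, 0.0, 0.0, 255],
[0.01, 0.0, 3.0, -0.0, 0.0, 0.0, 255],
--
```

Opening is 23 mm, so it has the tap barrel. Carrying it to the crate.

Call:
drive_tool:
  motion:
    - [-0.1,0,-3,0,0,0,255]
    - [-0.1,0,-3,0,0,0,255]
    - [-0.1,0,-3,0,0,0,255]
    - [-0.1,0,-3,0,0,0,255]
    - [-3.7,-0.79,0,0,0,0.082,255]
    - [-3.75,-0.48,0,0,0,0.082,255]
    - [-3.78,-0.17,0,0,0,0.083,255]
    - [-3.78,0.14,0,0,0,0.082,255]
    - [-3.76,0.45,0,0,0,0.083,255]
    - [-3.7,0.76,0,0,0,0.082,255]
    - [-3.63,1.06,0,0,0,0.083,255]
    - [-3.53,1.36,0,0,0,0.082,255]

```text
t: 4.63
ee_pos: [0.5112, -0.1037, 0.2002]
ee_rot: [179.9, -0.1, 54.6]
force: [1.6, 0.2, 0.2]
opening: 0.27
finger_force: 29.6
```

Call:
drive_tool:
  motion:
    - [-3.41,1.64,0,0,0,0.083,255]
    - [-3.26,1.92,0,0,0,0.082,255]
    - [-3.09,2.18,0,0,0,0.083,255]
    - [-2.9,2.43,0,0,0,0.082,255]
    - [-2.69,2.66,0,0,0,0.083,255]
    - [-2.46,2.87,0,0,0,0.082,255]
    - [-2.21,3.07,0,0,0,0.083,255]
    - [-1.95,3.24,0,0,0,0.082,255]
    - [0,0,0,0,0,0,255]

```text
t: 5.38
ee_pos: [0.4584, -0.4088, 0.2007]
ee_rot: [179.7, 0.1, 16.3]
force: [-1.3, -0.1, -0.0]
opening: 0.273
finger_force: 29.6
```

```bash
python3 - <<'E'
from plan import *
s=env.sense();print(s["opening"],s["finger_force"])
plan((.463,-.40,.075,17,255))
E
```

```text
0.27305743796318954 29.634234309196472
now [ 0.4584 -0.4088  0.2007] [1.7966e+02 8.0000e-02 1.6250e+01] q7 -15.4 t 5.3833
-> (0.463, -0.4, 0.075, 17, 255)
[0.18, -0.2, 3.14, 0.001, 0.0, -0.003, 255],
[0.18, -0.19, 3.14, 0.002, 0.0, -0.003, 255],
[0.17, -0.19, 3.14, 0.001, 0.001, -0.004, 255],
[0.17, -0.18, 3.14, 0.002, 0.0, -0.003, 255],
```

Call:
drive_tool:
  motion:
    - [0.2,-0.2,3.2,0,0,0,255]
    - [0.2,-0.2,3.2,0,0,0,255]
    - [0.1,-0.1,3.2,0,0,0,255]
    - [0.1,-0.1,3.2,0,0,0,255]
    - [0,0,0,0,0,0,255]
    - [0,0,0,0,0,0,90]
    - [0,0,0,0,0,0,0]
    - [0,0,0,0,0,0,0]
    - [0,0,0,0,0,0,0]
    - [0,0,0,0,0,0,0]

```text
t: 6.22
ee_pos: [0.4668, -0.3936, 0.0726]
ee_rot: [179.9, -0.1, 17.0]
force: [1.5, -0.5, -0.3]
opening: 0.955
finger_force: 0.0
```

```bash
python3 - <<'E'
from plan import *
s=env.sense();print(s["opening"],s["finger_force"])
plan((.463,-.40,.18,17),(.469,-.1335,.12,17),step=.038)
E
```

```text
0.9554923873090138 0.0
now [ 0.4668 -0.3936  0.0726] [ 1.799e+02 -1.100e-01  1.701e+01] q7 -10.3 t 6.2167
-> (0.463, -0.4, 0.18, 17)
[-0.18, 0.17, -3.58, 0.001, -0.001, 0.0, 0],
[-0.18, 0.17, -3.58, 0.0, -0.0, 0.0, 0],
[-0.18, 0.17, -3.58, 0.001, -0.001, 0.0, 0],
-> (0.469, -0.1335, 0.12, 17)
[1.05, -3.16, 0.75, -0.0, 0.0, 0.0, 0],
[1.05, -3.16, 0.75, -0.0, 0.0, 0.0, 0],
[1.05, -3.16, 0.75, -0.0, 0.0, 0.0, 0],
[1.04, -3.17, 0.75, -0.0, 0.0, 0.0, 0],
[1.05, -3.16, 0.75, -0.0, 0.0, 0.0, 0],
[1.04, -3.17, 0.75, -0.0, 0.0, 0.0, 0],
[1.05, -3.16, 0.75, -0.0, 0.0, 0.0, 0],
[1.04, -3.17, 0.76, -0.0, 0.0, 0.0, 0],
```

Call:
drive_tool:
  motion:
    - [-0.15,0.15,-3.6,0,0,0,0]
    - [-0.15,0.15,-3.6,0,0,0,0]
    - [-0.15,0.15,-3.6,0,0,0,0]
    - [1.05,-3.16,0.75,0,0,0,0]
    - [1.05,-3.16,0.75,0,0,0,0]
    - [1.05,-3.16,0.75,0,0,0,0]
    - [1.05,-3.16,0.75,0,0,0,0]
    - [1.05,-3.16,0.75,0,0,0,0]
    - [1.05,-3.16,0.75,0,0,0,0]
    - [1.05,-3.16,0.75,0,0,0,0]
    - [1.05,-3.16,0.75,0,0,0,0]
    - [0,0,0,0,0,0,0]

```text
t: 7.22
ee_pos: [0.4693, -0.1252, 0.1179]
ee_rot: [-179.7, 0.0, 17.4]
force: [-0.3, 0.2, 0.1]
opening: 1.002
finger_force: 0.0
```

```bash
python3 - <<'E'
from plan import *
from m import *
plan((.469,-.1335,.012,17))
p=capture("side");C=cloud(p);x,y,z=C[...,0],C[...,1],C[...,2];ok=p["depth"]>0
yl=mask(p,(20,120,90),(34,255,255))&ok&(y<0)&(y>-.3)&(z>.03)&(z<.06);print("level",rect(C[yl]))
p=capture("top");C=cloud(p);x,y,z=C[...,0],C[...,1],C[...,2];ok=p["depth"]>0
for f in nets.find_in("tap",p)[:6]: print(round(f["confidence"],2),np.round(f["bbox"]))
rd=(mask(p,(0,130,60),(8,255,255))|mask(p,(172,130,60),(180,255,255)))&ok&(y<-.25);print("red in crate",rd.sum(),C[rd].mean(0))
E
```

```text
now [ 0.4693 -0.1252  0.1179] [-179.74    0.05   17.44] q7 -39.7 t 7.2167
-> (0.469, -0.1335, 0.012, 17)
[-0.07, 0.21, 2.65, -0.001, 0.0, 0.002, 0],
[-0.07, 0.2, 2.65, -0.001, 0.0, 0.002, 0],
[-0.06, 0.2, 2.64, -0.001, 0.0, 0.002, 0],
[-0.07, 0.21, 2.65, -0.002, 0.001, 0.002, 0],

level (array([ 470. , -133.8]), array([159. ,  32.1]), 17.51)
0.76 [474. 274.  24.  20.]
0.59 [202. 299.  21.  23.]
red in crate 165 [ 0.4588 -0.3899  0.0274]
```

The tap is in the crate. Gripping the level.

Call:
drive_tool:
  motion:
    - [-0.05,0.2,2.7,0,0,0.002,0]
    - [-0.05,0.2,2.7,0,0,0.002,0]
    - [-0.05,0.2,2.7,0,0,0.002,0]
    - [0,0.2,2.6,0,0,0,0]
    - [0,0,0,0,0,0,0]
    - [0,0,0,0,0,0,255]
    - [0,0,0,0,0,0,255]
    - [0,0,0,0,0,0,255]
    - [0,0,0,0,0,0,255]
    - [0,0,0,0,0,0,255]
    - [0,0,0,0,0,0,255]
    - [0,0,0,0,0,0,255]
  squeeze: 50

```text
t: 8.37
ee_pos: [0.4711, -0.14, 0.0132]
ee_rot: [-180.0, -0.1, 16.7]
force: [-2.7, 2.2, 10.3]
opening: 0.296
finger_force: 49.2
```

```bash
python3 - <<'E'
from plan import *
s=env.sense();print(s["opening"],s["finger_force"],s["force"])
z0=s["ee_pos"][2]; 
plan((.469,-.1335,.15,17,255),(.58,.1876,.14,92.6,255),step=.036)
E
```

```text
0.2959408901171873 49.170400500297546 [-2.67182964  2.20562738 10.30040831]
now [ 0.4711 -0.14    0.0132] [-1.7997e+02 -1.1000e-01  1.6700e+01] q7 -29.2 t 8.3667
-> (0.469, -0.1335, 0.15, 17, 255)
[0.0, -0.17, -3.42, -0.0, -0.0, -0.001, 255],
[0.0, -0.17, -3.42, -0.0, -0.001, -0.001, 255],
[0.0, -0.17, -3.42, -0.0, -0.0, -0.002, 255],
[0.01, -0.17, -3.42, -0.0, -0.001, -0.001, 255],
-> (0.58, 0.1876, 0.14, 92.6, 255)
[1.67, -2.29, 0.08, -0.0, -0.0, -0.11, 255],
[1.91, -2.09, 0.09, -0.0, -0.0, -0.11, 255],
[2.12, -1.87, 0.08, -0.0, -0.0, -0.11, 255],
[2.32, -1.63, 0.09, -0.0, -0.0, -0.11, 255],
[2.48, -1.36, 0.08, -0.0, -0.0, -0.11, 255],
[2.62, -1.08, 0.09, -0.0, -0.0, -0.11, 255],
[2.72, -0.79, 0.08, -0.0, -0.0, -0.11, 255],
[2.79, -0.48, 0.09, -0.0, -0.0, -0.11, 255],
--
[2.83, -0.18, 0.08, -0.0, -0.0, -0.11, 255],
[2.83, 0.14, 0.09, -0.0, -0.0, -0.11, 255],
[2.79, 0.44, 0.08, -0.0, -0.0, -0.11, 255],
[2.73, 0.75, 0.09, -0.0, -0.0, -0.11, 255],
```

Call:
drive_tool:
  motion:
    - [0,-0.1,-3.4,0,0,0,255]
    - [0,-0.1,-3.4,0,0,0,255]
    - [0,-0.1,-3.4,0,0,0,255]
    - [0,-0.1,-3.4,0,0,0,255]
    - [1.67,-2.29,0.08,0,0,-0.11,255]
    - [1.91,-2.09,0.09,0,0,-0.11,255]
    - [2.12,-1.87,0.08,0,0,-0.11,255]
    - [2.32,-1.63,0.09,0,0,-0.11,255]
    - [2.48,-1.36,0.08,0,0,-0.11,255]
    - [2.62,-1.08,0.09,0,0,-0.11,255]
    - [2.72,-0.79,0.08,0,0,-0.11,255]
    - [2.79,-0.48,0.09,0,0,-0.11,255]

```text
t: 9.37
ee_pos: [0.5444, 0.0786, 0.1415]
ee_rot: [180.0, -0.0, 67.4]
force: [0.2, 0.2, -1.5]
opening: 0.29
finger_force: 51.1
```

Call:
drive_tool:
  motion:
    - [2.83,-0.18,0.08,0,0,-0.11,255]
    - [2.83,0.14,0.09,0,0,-0.11,255]
    - [2.79,0.44,0.08,0,0,-0.11,255]
    - [2.73,0.75,0.09,0,0,-0.11,255]
    - [0,0,0,0,0,0,255]
    - [0,0,0,0,0,0,255]
    - [0,0,0,0,0,0,255]

```text
t: 9.95
ee_pos: [0.5815, 0.1832, 0.1377]
ee_rot: [-180.0, 0.1, 92.2]
force: [-0.4, -0.9, -3.0]
opening: 0.293
finger_force: 51.0
```

```bash
python3 - <<'E'
from plan import *
from m import *
s=env.sense();print(s["opening"],s["finger_force"],s["force"])
for c in("top","side"):
    p=capture(c);C=cloud(p);x,y,z=C[...,0],C[...,1],C[...,2];ok=p["depth"]>0
    yl=mask(p,(18,110,60),(36,255,255))&ok&(y<.35)&(y>0)&(x>.5)&(z>.08)&(z<.2);print(c,rect(C[yl]),yl.sum(),z[yl].min(),z[yl].max())
    Q=C[yl&(z>np.percentile(z[yl],50))];print(rect(Q),np.polyfit(Q[:,1],Q[:,2],1))
save(p,"s2.png")
plan((.58,.1876,.1,92.6,255))
E
```

```text
0.2928885670957414 51.04098200798035 [-0.4134 -0.9033 -2.978 ]
top (array([582.7, 138.9]), array([71.2, 25.5]), -88.16) 327 0.13024157546122916 0.16918773364478024
(array([582.7, 138.7]), array([70.4, 25.1]), -87.7) [0.0021 0.1646]
side (array([575.8, 184.7]), array([161. ,  38.6]), -88.15) 937 0.12518871719239005 0.19860298029280288
(array([575.8, 185.3]), array([159.8,  38.6]), -88.15) [-0.0255  0.1684]
now [0.5816 0.1825 0.1379] [-179.99    0.05   92.16] q7 -7.2 t 10.05
-> (0.58, 0.1876, 0.1, 92.6, 255)
[0.26, -0.07, 1.89, -0.0, 0.0, -0.004, 255],
[0.26, -0.07, 1.9, -0.0, 0.001, -0.004, 255],
```

View pics/s2.png

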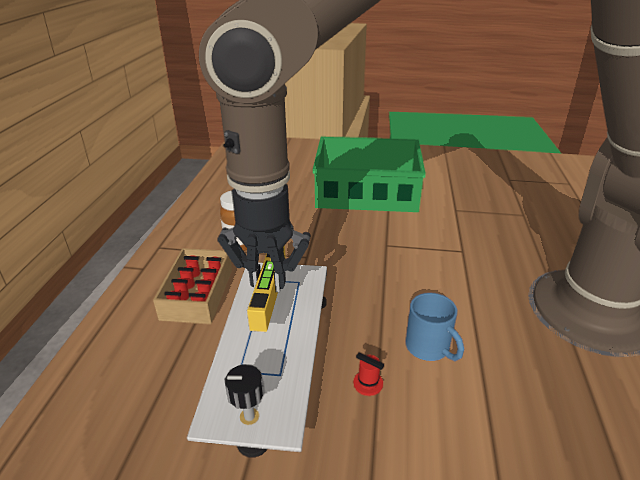

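The side picture shows the level held at (263,300), its length along the shelf and the knob clear at (243,387). Lowering it with the shelf's tilt.

Call:
drive_tool:
  motion:
    - [0.25,-0.07,1.6,0,0,-0.004,255]
    - [0.25,-0.07,1.6,0,0,-0.004,255]
    - [0,0,1.2,0,0,0,255]
    - [0,0,0.6,0,-0.046,0,255]
    - [0,0,0,0,0,0,255]
    - [0,0,0,0,0,0,255]
    - [0,0,0,0,0,0,255]

```text
t: 10.63
ee_pos: [0.5807, 0.1885, 0.0883]
ee_rot: [180.0, 2.6, 92.7]
force: [-0.1, -0.1, -2.0]
opening: 0.288
finger_force: 51.0
```

```bash
python3 - <<'E'
from plan import *
s=env.sense();print(s["opening"],s["finger_force"],s["force"],s["torque"])
plan((.58,.1876,.082,92.6,255,-.0))
E
```

```text
0.2883469345572199 51.01626813411713 [-0.11154993 -0.14556624 -1.98423205] [0.05098451 0.06132993 0.03746842]
now [0.5807 0.1885 0.0883] [179.96   2.59  92.72] q7 -8.4 t 10.6333
-> (0.58, 0.1876, 0.082, 92.6, 255, -0.0)
[-0.06, -0.07, 0.63, 0.001, 0.045, 0.002, 255],
```

Call:
drive_tool:
  motion:
    - [0,-0.07,0.3,0,0,0,255]
    - [0,0,0.2,0,0,0,255]
    - [0,0,0,0,0,0,255]
    - [0,0,0,0,0,0,255]

```text
t: 10.97
ee_pos: [0.5797, 0.1883, 0.0829]
ee_rot: [180.0, 2.6, 92.7]
force: [0.1, 0.7, -2.1]
opening: 0.295
finger_force: 51.0
```

Call:
drive_tool:
  motion:
    - [0,0,0.1,0,0,0,255]
    - [0,0,0,0,0,0,255]
    - [0,0,0,0,0,0,255]

```text
t: 11.22
ee_pos: [0.5799, 0.1884, 0.0823]
ee_rot: [180.0, 2.6, 92.7]
force: [-0.8, -0.7, 2.5]
opening: 0.296
finger_force: 51.7
```

Contact felt. Releasing and lifting.

Call:
drive_tool:
  motion:
    - [0,0,0,0,0,0,150]
    - [0,0,0,0,0,0,60]
    - [0,0,0,0,0,0,0]
    - [0,0,0,0,0,0,0]
    - [0,0,0,0,0,0,0]
    - [0,0,-2,0,0,0,0]
    - [0,0,-3,0,0,0,0]
    - [0,0,-3,0,0,0,0]
    - [0,0,-3,0,0.046,0,0]
    - [0,0,0,0,0,0,0]

```text
t: 12.05
ee_pos: [0.5828, 0.1931, 0.198]
ee_rot: [179.5, -0.3, 92.7]
force: [1.0, -0.7, 0.3]
opening: 0.998
finger_force: 0.0
```

```bash
cat > bub.py <<'E'
from m import *
def bub(p):
    "bubble offset (mm) along the level towards shelf +y, from vial pixels: returns offset & line positions"
    C=cloud(p);x,y,z=C[...,0],C[...,1],C[...,2]
    yl=mask(p,(18,110,60),(36,255,255))&(p["depth"]>0)&(x>.54)&(x<.63)&(y>.08)&(y<.3)&(z>.085)&(z<.125)
    return C,rect(C[yl]),yl.sum()
E
python3 - <<'E'
from plan import *
from bub import *
for c in("top","side"):
    p=capture(c);C,r,n=bub(p);print(c,r,n)
    i=p["color"]
    if c=="top": a=cv2.resize(i[195:255,150:290],None,fx=5,fy=5,interpolation=cv2.INTER_CUBIC)
    else: b=cv2.resize(i[270:390,230:370],None,fx=2.5,fy=2.5,interpolation=cv2.INTER_CUBIC)
b=cv2.copyMakeBorder(b,0,0,0,350,cv2.BORDER_CONSTANT)
cv2.imwrite("pics/c3.png",np.vstack([a,b])[...,::-1])
plan((.572,.358,.2,92.6))
E
```

```text
top (array([580.7, 169.4]), array([121.7,  26.6]), -87.33) 409
side (array([580. , 190.1]), array([160.8,  26.6]), -87.32) 894
now [0.5803 0.1932 0.1932] [179.84  -0.08  92.69] q7 -9.0 t 12.15
-> (0.572, 0.358, 0.2, 92.6)
[3.3, -0.01, -0.13, 0.001, -0.0, 0.0, 0],
[3.3, -0.01, -0.13, 0.0, -0.0, 0.0, 0],
[3.3, -0.01, -0.13, 0.001, -0.0, 0.001, 0],
[3.3, -0.02, -0.13, 0.0, -0.001, 0.0, 0],
[3.3, -0.01, -0.14, 0.001, -0.0, 0.001, 0],
```

View pics/c3.png

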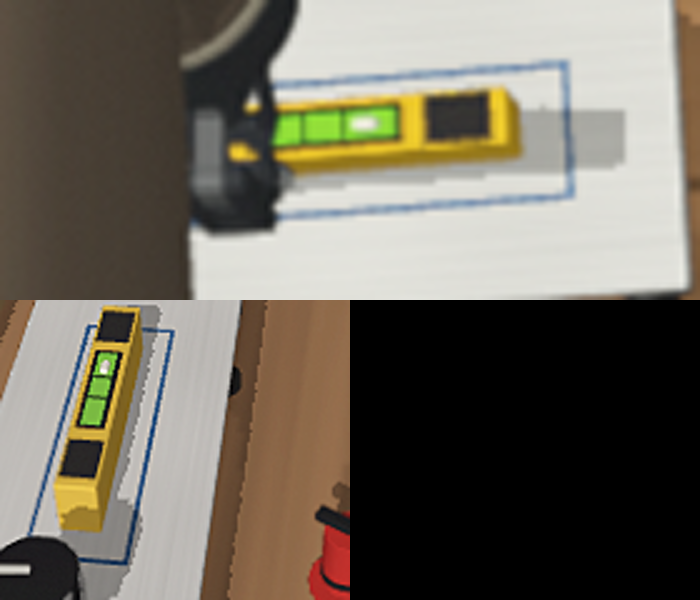

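The picture shows the level lying flat in the blue rectangle (top half: 360,125; its end pad at 458,115). The bubble is at the fixed-feet end, at (365,122). Now going to the knob.

```bash
python3 - <<'E'
from plan import *
plan((.572,.358,.19,180),(.572,.358,.107,180))
E
```

```text
now [0.5803 0.1932 0.1932] [ 1.7984e+02 -8.0000e-02  9.2690e+01] q7 -9.0 t 12.15
-> (0.572, 0.358, 0.19, 180)
[1.18, -0.0, 0.02, 0.0, 0.0, -0.109, 0],
[1.17, 0.12, 0.02, 0.0, 0.0, -0.109, 0],
[1.15, 0.25, 0.03, 0.0, 0.0, -0.109, 0],
[1.12, 0.37, 0.02, 0.0, 0.0, -0.109, 0],
[1.07, 0.49, 0.03, 0.0, 0.0, -0.109, 0],
[1.01, 0.61, 0.02, 0.0, 0.0, -0.109, 0],
[0.94, 0.71, 0.03, 0.0, 0.0, -0.109, 0],
[0.85, 0.81, 0.02, 0.0, 0.0, -0.109, 0],
[0.76, 0.9, 0.03, 0.0, 0.0, -0.109, 0],
[0.66, 0.98, 0.02, 0.0, 0.0, -0.109, 0],
[0.55, 1.05, 0.03, 0.001, 0.001, -0.108, 0],
[0.43, 1.1, 0.02, 0.0, 0.0, -0.109, 0],
--
[0.31, 1.13, 0.03, 0.001, 0.001, -0.108, 0],
[0.18, 1.17, 0.02, 0.0, 0.0, -0.109, 0],
-> (0.572, 0.358, 0.107, 180)
[0.0, -0.0, 2.77, 0.0, 0.0, 0.0, 0],
[0.0, -0.0, 2.77, 0.0, 0.0, 0.0, 0],
[0.01, -0.0, 2.76, 0.0, 0.0, 0.0, 0],
```

Call:
drive_tool:
  motion:
    - [1.18,0,0.02,0,0,-0.109,0]
    - [1.17,0.12,0.02,0,0,-0.109,0]
    - [1.15,0.25,0.03,0,0,-0.109,0]
    - [1.12,0.37,0.02,0,0,-0.109,0]
    - [1.07,0.49,0.03,0,0,-0.109,0]
    - [1.01,0.61,0.02,0,0,-0.109,0]
    - [0.94,0.71,0.03,0,0,-0.109,0]
    - [0.85,0.81,0.02,0,0,-0.109,0]
    - [0.76,0.9,0.03,0,0,-0.109,0]
    - [0.66,0.98,0.02,0,0,-0.109,0]
    - [0.55,1.05,0.03,0,0,-0.108,0]
    - [0.43,1.1,0.02,0,0,-0.109,0]

```text
t: 13.15
ee_pos: [0.5711, 0.3353, 0.1868]
ee_rot: [-179.9, -0.1, 168.0]
force: [0.8, -1.0, -0.5]
opening: 0.999
finger_force: 0.0
```

Call:
drive_tool:
  motion:
    - [0.31,1.13,0.03,0,0,-0.108,0]
    - [0.18,1.17,0.02,0,0,-0.109,0]
    - [0,0,0,0,0,0,0]
    - [0,0,0,0,0,0,0]
    - [0,0,0,0,0,0,0]

```text
t: 13.57
ee_pos: [0.5708, 0.3573, 0.1872]
ee_rot: [-179.9, -0.1, 179.8]
force: [-0.5, -0.6, 0.2]
opening: 1.001
finger_force: 0.0
```

```bash
python3 - <<'E'
from plan import *
plan((.572,.358,.107,180))
E
```

```text
now [0.5708 0.3573 0.1872] [-1.7991e+02 -7.0000e-02  1.7984e+02] q7 55.6 t 13.5667
-> (0.572, 0.358, 0.107, 180)
[-0.04, 0.03, 2.67, -0.001, -0.0, -0.001, 0],
[-0.05, 0.03, 2.67, -0.0, -0.001, -0.001, 0],
[-0.04, 0.02, 2.68, -0.001, -0.0, -0.001, 0],
```

Call:
drive_tool:
  motion:
    - [-0.04,0.03,2.67,0,0,0,0]
    - [-0.04,0.03,2.67,0,0,0,0]
    - [-0.04,0.02,2.67,0,0,0,0]
    - [0,0,0,0,0,0,0]
    - [0,0,0,0,0,0,255]
    - [0,0,0,0,0,0,255]
    - [0,0,0,0,0,0,255]
    - [0,0,0,0,0,0,255]
    - [0,0,0,0,0,0,255]
    - [0,0,0,0,0,0,255]
  squeeze: 40

```text
t: 14.4
ee_pos: [0.5736, 0.3571, 0.1108]
ee_rot: [-179.9, 0.1, 180.0]
force: [-1.9, -7.1, 6.4]
opening: 0.522
finger_force: 41.4
```

Call:
drive_tool:
  motion:
    - [0,-0.1,0,0,0,0.1,255]
    - [0,0,0,0,0,0.1,255]
    - [0,0,0,0,0,0.1,255]
    - [0,0,0,0,0,0.1,255]
    - [0,0,0,0,0,0.1,255]
    - [0,0,0,0,0,0.1,255]

```text
t: 14.9
ee_pos: [0.5732, 0.3561, 0.1108]
ee_rot: [-180.0, 0.1, 145.3]
force: [-3.6, -7.7, 7.8]
opening: 0.525
finger_force: 41.3
```

Call:
drive_tool:
  motion:
    - [0,0,0,0,0,0.11,255]
    - [0,0,0,0,0,0.11,255]
    - [0,0,0,0,0,0.11,255]
    - [0,0,0,0,0,0.11,255]
    - [0,0,0,0,0,0.11,255]
    - [0,0,0,0,0,0.11,255]
    - [0,0,0,0,0,0.11,255]
    - [0,0,0,0,0,0.11,255]
    - [0,0,0,0,0,0.11,255]
    - [0,0,0,0,0,0.11,255]
    - [0,0,0,0,0,0.11,255]
    - [0,0,0,0,0,0.11,255]

```text
t: 15.9
ee_pos: [0.5711, 0.3554, 0.1108]
ee_rot: [-179.9, 0.2, 69.7]
force: [-11.2, -9.1, 13.8]
opening: 0.526
finger_force: 42.0
```

Call:
drive_tool:
  motion:
    - [0,0,0,0,0,0.1,255]
    - [0,0,0,0,0,0.1,255]
    - [0,0,0,0,0,0.1,255]
    - [0,0,0,0,0,0,255]
    - [0,0,0,0,0,0,255]
    - [0,0,0,0,0,0,255]
    - [0,0,0,0,0,0,255]
    - [0,0,0,0,0,0,255]
    - [0,0,0,0,0,0,255]
    - [0,0,0,0,0,0,255]
    - [0,0,0,0,0,0,255]
    - [0,0,0,0,0,0,255]

```text
t: 16.9
ee_pos: [0.5706, 0.3556, 0.1108]
ee_rot: [-179.9, 0.2, 52.8]
force: [-12.4, -10.7, 16.0]
opening: 0.525
finger_force: 42.4
```

```bash
cat > vial.py <<'E'
from m import *
def vial(p):
    """bubble centre from the vial's middle, mm, + towards world +y end of level; vial length check"""
    C=cloud(p);x,y,z=C[...,0],C[...,1],C[...,2];V=(p["depth"]>0)&(x>.55)&(x<.61)&(y>.1)&(y<.28)&(z>.09)&(z<.14)
    g=mask(p,(36,90,60),(75,255,255))&V
    w=mask(p,(0,0,170),(180,110,255))&V
    a=np.deg2rad(92.7);u=np.array([np.cos(a),np.sin(a)])
    hull=np.zeros(g.shape,np.uint8);pts=np.argwhere(g)[:,::-1].astype(np.int32)
    cv2.fillConvexPoly(hull,cv2.convexHull(pts),1);w&=cv2.dilate(hull,np.ones((3,3)))>0
    s=C[g|w][:,:2]@u*1000;b=C[w][:,:2]@u*1000
    lo,hi=s.min(),s.max();return "vial len",round(hi-lo,1),"bubble n",w.sum(),"off",np.round(b.mean()-(lo+hi)/2,1) if w.any() else None
E
python3 - <<'E'
from vial import *
from plan import plan
for c in("top","side"):
    p=capture(c);print(c,*vial(p))
    i=p["color"];K=i[185:260,150:290] if c=="top" else i[260:400,200:340]
    K=cv2.resize(K,None,fx=2.8,fy=2.8,interpolation=cv2.INTER_CUBIC)
    if c=="top":a=K
    C=cloud(p);x,y,z=C[...,0],C[...,1],C[...,2];m=mask(p,(0,0,110),(180,45,255))&(p["depth"]>0)&(z>.05)&(z<.1)&(x>.5)&(x<.66)&(y>.03)&(y<.4)
    P=C[m];A=np.c_[P[:,:2],np.ones(len(P))]
    for _ in range(4):
        f=np.linalg.lstsq(A,P[:,2],rcond=None)[0];k=abs(A@f-P[:,2])<.003;A,P=A[k],P[k]
    print("shelf",f,len(P))
cv2.imwrite("pics/c4.png",np.vstack([a,K])[...,::-1])
plan((.572,.357,.11,50))
E
```

```text
top vial len 63.9 bubble n 9 off -1.5
shelf [-0.0009 -0.0012  0.0752] 7008
side vial len 64.6 bubble n 7 off 2.4
shelf [-0.0008 -0.0015  0.075 ] 9702
now [0.5706 0.3556 0.1107] [-179.85    0.21   52.77] q7 -52.3 t 17.0
-> (0.572, 0.357, 0.11, 50)
[0.2, 0.03, 0.07, -0.002, 0.004, 0.048, 0],
```

View pics/c4.png

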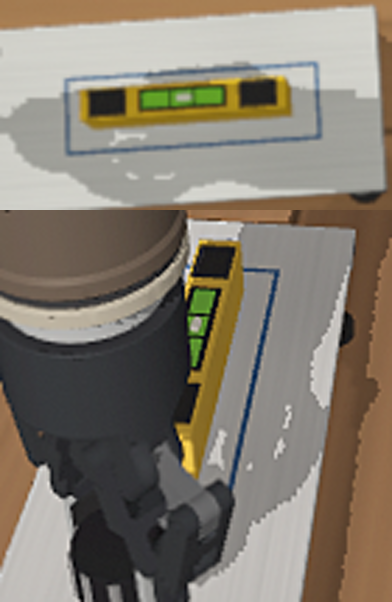

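The bubble (top half: 183,98) sits between the lines, about 1 mm towards the fixed feet, and the shelf slope is now −0.001 rad. A small extra turn, then release and rise.

Call:
drive_tool:
  motion:
    - [0,0,0,0,0,0.08,255]
    - [0,0,0,0,0,0,255]
    - [0,0,0,0,0,0,255]
    - [0,0,0,0,0,0,100]
    - [0,0,0,0,0,0,0]
    - [0,0,0,0,0,0,0]
    - [0,0,0,0,0,0,0]
    - [0,0,0,0,0,0,0]
    - [0,0,-3,0,0,0,0]
    - [0,0,-3,0,0,0,0]
    - [0,0,-3,0,0,0,0]
    - [0,0,0,0,0,0,0]

```text
t: 18.0
ee_pos: [0.5752, 0.3591, 0.2046]
ee_rot: [179.9, -0.5, 48.3]
force: [2.0, -0.5, 0.8]
opening: 1.001
finger_force: 0.0
```

```bash
python3 - <<'E'
from vial import *
from plan import plan
p=capture("top");print(*vial(p))
plan((.582,.132,.15,92.6,255))
E
```

```text
vial len 63.1 bubble n 16 off -0.3
now [0.5742 0.3589 0.2019] [179.92  -0.35  48.29] q7 -58.9 t 18.05
-> (0.582, 0.132, 0.15, 92.6, 255)
[-2.06, 1.96, 0.64, 0.0, -0.001, -0.097, 255],
[-2.23, 1.75, 0.64, 0.001, -0.001, -0.097, 255],
[-2.39, 1.53, 0.64, 0.0, -0.001, -0.097, 255],
[-2.53, 1.29, 0.64, 0.0, -0.0, -0.096, 255],
[-2.64, 1.04, 0.64, 0.001, -0.001, -0.097, 255],
[-2.73, 0.78, 0.65, 0.0, -0.0, -0.096, 255],
[-2.79, 0.51, 0.65, 0.001, -0.001, -0.097, 255],
[-2.83, 0.24, 0.65, 0.0, -0.0, -0.096, 255],
```

Call:
drive_tool:
  motion:
    - [-2.06,1.96,0.64,0,0,-0.097,255]
    - [-2.23,1.75,0.64,0,0,-0.097,255]
    - [-2.39,1.53,0.64,0,0,-0.097,255]
    - [-2.53,1.29,0.64,0,0,-0.096,255]
    - [-2.64,1.04,0.64,0,0,-0.097,255]
    - [-2.73,0.78,0.65,0,0,-0.096,255]
    - [-2.79,0.51,0.65,0,0,-0.097,255]
    - [-2.83,0.24,0.65,0,0,-0.096,255]
    - [0,0,0,0,0,0,255]
    - [0,0,0,0,0,0,255]
    - [0,0,0,0,0,0,255]
    - [0,0,0,0,0,0,255]

```text
t: 19.05
ee_pos: [0.5797, 0.1328, 0.1463]
ee_rot: [-180.0, -0.0, 92.6]
force: [0.0, -0.4, 0.1]
opening: -0.003
finger_force: 0.0
```

```bash
python3 - <<'E'
from vial import *
from plan import plan
s=env.sense();print(s["force"],s["opening"])
p=capture("side");print(*vial(p))
C=cloud(p);x,y,z=C[...,0],C[...,1],C[...,2]
yl=mask(p,(18,110,60),(36,255,255))&(p["depth"]>0)&(x>.54)&(x<.63)&(y>.08)&(y<.3)&(z>.108)&(z<.13);print(rect(C[yl]),np.median(z[yl]))
plan((.582,.132,.12,92.6,255))
E
```

```text
[ 0.0288 -0.3908  0.1437] -0.0030069326333995857
vial len 64.9 bubble n 18 off 1.1
(array([579.9, 189.4]), array([160.3,  26.4]), -87.15) 0.11407710615807393
now [0.5797 0.1329 0.1464] [-179.99   -0.02   92.67] q7 -0.1 t 19.1
-> (0.582, 0.132, 0.12, 92.6, 255)
[-0.11, 0.22, 2.64, -0.0, -0.0, 0.001, 255],
```

Call:
drive_tool:
  motion:
    - [0,0.25,1.4,0,0,0,255]
    - [0,0,1.2,0,0,0,255]
    - [0,0,0,0,0,0,255]
    - [0,0,0,0,0,0,255]
    - [0,0,0,0,0,0,255]

```text
t: 19.52
ee_pos: [0.5823, 0.1314, 0.1204]
ee_rot: [-180.0, 0.0, 92.6]
force: [-0.0, 0.9, 0.8]
opening: 0.006
finger_force: 0.0
```

Call:
drive_tool:
  motion:
    - [0,0,0.2,0,0,0,255]
    - [0,0,0,0,0,0,255]
    - [0,0,0,0,0,0,255]
    - [0,0,0,0,0,0,255]

```text
t: 19.85
ee_pos: [0.5825, 0.1313, 0.1189]
ee_rot: [180.0, -0.0, 92.6]
force: [-0.4, -0.2, 0.2]
opening: 0.004
finger_force: 0.0
```

Call:
drive_tool:
  motion:
    - [0,0,0.15,0,0,0,255]
    - [0,0,0,0,0,0,255]
    - [0,0,0,0,0,0,255]
    - [0,0,0,0,0,0,255]

```text
t: 20.18
ee_pos: [0.5824, 0.1314, 0.1172]
ee_rot: [-180.0, -0.0, 92.6]
force: [0.1, -0.4, -0.0]
opening: 0.0
finger_force: 0.0
```

Call:
drive_tool:
  motion:
    - [0,0,0.15,0,0,0,255]
    - [0,0,0,0,0,0,255]
    - [0,0,0,0,0,0,255]
    - [0,0,0,0,0,0,255]

```text
t: 20.52
ee_pos: [0.5824, 0.1313, 0.1156]
ee_rot: [-180.0, 0.0, 92.6]
force: [0.1, 0.2, -0.4]
opening: 0.003
finger_force: 0.0
```

Call:
drive_tool:
  motion:
    - [0,0,0.08,0,0,0,255]
    - [0,0,0,0,0,0,255]
    - [0,0,0,0,0,0,255]
    - [0,0,0,0,0,0,255]

```text
t: 20.85
ee_pos: [0.5826, 0.1314, 0.1152]
ee_rot: [180.0, -0.0, 92.6]
force: [-1.0, -0.9, 3.7]
opening: -0.004
finger_force: 2.1
```

Call:
drive_tool:
  motion:
    - [0,0,0.07,0,0,0,255]
    - [0,0,0,0,0,0,255]
    - [0,0,0,0,0,0,255]
    - [0,0,0,0,0,0,255]
    - [0,0,0,0,0,0,255]
    - [0,0,0,0,0,0,255]

```text
t: 21.35
ee_pos: [0.5827, 0.1314, 0.1151]
ee_rot: [180.0, -0.0, 92.6]
force: [-3.1, 0.0, 10.3]
opening: -0.001
finger_force: 5.2
```

Force is 10.3 N. One last check that it holds and where the bubble is.

Call:
drive_tool:
  motion:
    - [0,0,0,0,0,0,255]
    - [0,0,0,0,0,0,255]
    - [0,0,0,0,0,0,255]
    - [0,0,0,0,0,0,255]
    - [0,0,0,0,0,0,255]
    - [0,0,0,0,0,0,255]
    - [0,0,0,0,0,0,255]
    - [0,0,0,0,0,0,255]
    - [0,0,0,0,0,0,255]

```text
t: 22.1
ee_pos: [0.5827, 0.1313, 0.1152]
ee_rot: [180.0, -0.0, 92.6]
force: [-3.6, -1.1, 10.8]
opening: -0.001
finger_force: 5.2
```

```bash
python3 - <<'E'
from vial import *
F=[]
for c in("side","side"):
    p=capture(c);print(*vial(p));F.append(env.sense()["force"])
print(F)
cv2.imwrite("pics/c5.png",cv2.resize(p["color"][240:400,190:390],None,fx=3.5,fy=3.5,interpolation=cv2.INTER_CUBIC)[...,::-1])
E
```

```text
vial len 64.9 bubble n 17 off 1.1
vial len 65.5 bubble n 17 off 1.2
[array([-2.964 , -0.1253, 10.7695]), array([-3.4104, -0.6127, 10.9602])]
```

View pics/c5.png

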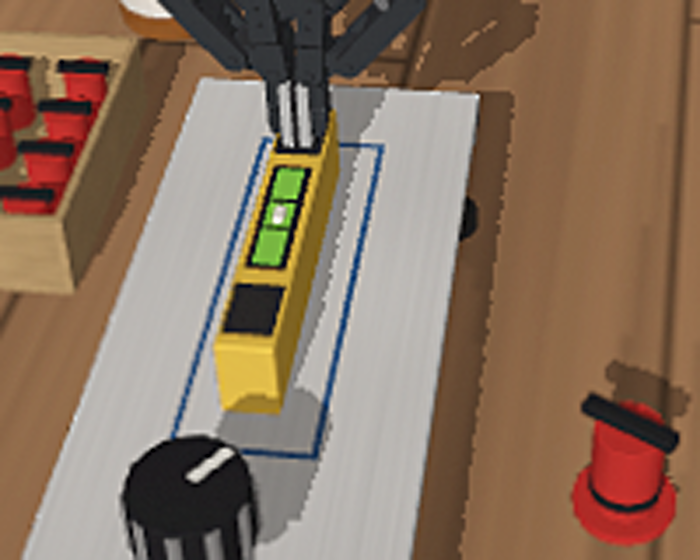

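The bubble at (279,214) is centred between the lines, the closed fingers press the far pad at (298,125), and the level lies inside the rectangle. Handing in.

```bash
python3 -c "
from station import env
print(env.hand_in())"
```

```text
the job is handed in; nothing more can be done
None
```

Job handed in after about 22 s: the small red tap is in the crate, the spirit level is flat in the blue rectangle with its bubble about 1 mm from centre, between the lines, and the arm is still pressing on the level with about 10.8 N.

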